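# Gauge the valve ball, then hold its tray out crosswise

## Robot

A 6-joint arm with a two-finger parallel gripper is mounted at the origin on a cart in front of the work surface, level with it; the furniture and walls round the work are solid. World frame = base frame: x ahead of the robot, y to its left, z up, the work surface at z = 0. Lengths are in m, angles in rad, forces in N, time in s.
With the tool pointing down it reaches from about 0.375 to 0.975 m from the base axis. Payload 3.8 kg.
Tool frame: the origin (TCP) lies on the centre line of the jaws, within the pads' length; the fingertips stand 17 mm ahead of it and the grasp point (between the pads) lies 2 mm behind it (bot.tip_extent is the distance from the TCP to the fingertips, in m); z points along the fingers, y is the line along which they close (so a half turn about z gives the same grasp; the last joint's range is limited). The gripper opens to 85 mm and grips with 20 to 120 N. Pads are 22 mm wide; open, the fingers measure 114 mm over their backs; the gripper's body (76 mm by 85 mm) begins 54 mm behind the grasp point. The pads swing forward as they close: fully open they stand 13 mm farther back than shut.
Start: joints at [-1.325, 0.264, 1.604, -0, 1.274, -0.037], TCP at [0.188, -0.648, 0.226] pointing down, gripper open.
Joint ranges: [-2.63, 2.63], [-0.94, 2.18], [0.31, 2.57], [-1.31, 4.45], [0, 2.66], [-2.55, 2.55]. Speed limits (rad/s): [2.57, 2.57, 3.14, 3.14, 3.14, 3.14].

## Interface

Orientations are given as a rotation vector (axis times angle).
In Python, from workcell import readout, read_camera, finish_job, bot gives the robot as it stands.
- The arm moves only by the tool jog_arm, never from a script. Its argument "deltas" is one flat list of numbers, 7 for each row, row after row: the shift along the tool's x, y, z in m, then the turn, a rotation vector about the tool's x, y, z in degrees, then the gripper command: -1 is shut, 1 is fully open, values between are in proportion. A call has 1 to 8 rows; each row is the pose to reach, as a shift and turn from the pose commanded when the call began, along the tool's axes at that moment; what a row does not reach only later rows make up. A row lasts 1/10 s, in which the tool goes at most 50 mm and 8.59 degrees, less where a joint would pass 70% of its speed; a pose out of reach is approached as far as the arm can. A call with a gripper value outside its range is refused whole. The fingers move at their own pace and stop on an object; "squeeze" is the grip in N (left out, the last holds). Time passes only in rows, so rows that repeat a pose let the fingers close. It gives the time, the measured TCP pose, the force, the opening and the grip force at its end, in the units of the state.
- readout.read_state(): the state, without advancing time (a new reading comes with each control period).
- read_camera(name): name is "scene" or "top"; returns a dict with "color" (420x560x3 uint8, blue, green, red), "fx", "fy", "cx", "cy" (pixels), "origin" and "attitude" of the camera in the world. Camera axes: x right, y down, z forward; pixel columns grow to the right and rows downward; lengths in m; the calibration is good to about 2 mm. A picture is of the moment at which its call begins. There is no depth.
- finish_job(): hands the job in; it is judged then, once.
The state is a dict: "time": time; "q": joint angles; "joint_vel": joint speeds; "joint_torque": joint torques, N m; "tool_pos": TCP position; "tcp_rot": TCP orientation; "wrist_force": force on the tool from outside, world axes, zero at the start; "torque": the same for the moment, N m; "width": opening from 0.0 (shut) to 1.0 (fully open); "grip_force": force on a finger pad.
Only numpy, scipy, OpenCV 4.12 (cv2) and the standard library are available. Lean on these libraries where they do the work, as an engineer would, in place of code of your own. Each camera call takes 0.05 s, during which the arm holds its last target. There are 200 camera calls.

## Task

A steel valve ball lies loose in its dished tray under the gauge stand. Press the gauge's top knob straight down to its stop, so that the sprung foot comes down on the ball and is pushed back for a height reading, and let it spring up again; then take the tray by its handle, draw it out from under the gauge with the ball staying in the middle of the dish, and turn the tray a quarter turn (either way) from how it sat on the stand, level all the while. Finish holding the tray still and level in the air, well above the bench and clear of the gauge, with the ball still centred; do not put it down, and do not disturb the other things on the bench.

Things in the scene. Friction and masses are not known exactly. Their poses are not given: they have to be found in the camera images.
- gauge: fixed grey gauge stand; origin on the bench top under the gauge foot's axis; x from the tray's handle toward the column, z up. Base plate x -65 to 125 mm, y +-60, 14 mm thick; steel column 16 mm thick at x 88 mm, 160 mm high. Two pins (4 mm radius, 10 mm above the base) at x 41, y +-34 mm stand behind the tray, so it comes out toward -x
- knob_top (a point): centre of the flat top of the black knob (28 mm wide, 12 mm high) on the gauge's sprung head, above the gauge's origin; 170 mm above the bench when up, 128 mm at its stop. The knob stands on a 22 mm wide arm (underside 116 mm above the bench when up, ends 12 mm in front of the foot's axis) that rides on the column
- gauge_head (a joint): how far the gauge's head is pressed down: 0 up, stop at 0.042 m. A spring lifts it back: 1.5 N at the top, about 4.5 N in all at the stop with the foot on the ball
- gauge_foot (a joint): the reading: how far the sprung foot (16 mm disc, underside 78 mm above the bench when up) is pushed back into the head, 0 to 0.020 m; 0 when it touches nothing. It meets the ball when the head is about 31 mm down and reads about 0.011 m with the head at its stop
- tray: loose round aluminium dished tray, 96 mm across, 19 mm high, 0.2 kg; origin at the centre of its underside, 14 mm above the bench at the start. Inside a shallow cone falls 10 degrees to the middle, so the ball stays there while the tray is level and moved smoothly. Its handle lies along its own -x; at the start its x agrees with the gauge's x
- tray_grip (a point): middle of the tray's dark handle block, 115 mm from the tray's centre along the tray's -x, 28 mm above its underside (42 mm above the bench at the start). The block is 60 mm long (tray x), 16 mm wide (y), 30 mm high, free on both sides: pinch it across its width from above
- tray_seat (a point): the place in the tray where the centre of the centred ball lies, 19 mm above the tray's underside on its axis
- ball_center (a point): centre of the loose steel ball, 28 mm across, about 0.09 kg; its top is about 47 mm above the bench at the start
- valve_small_1: bystander: small cast valve body 38 x 46 x 86 mm, standing right of the gauge; origin at its foot
- hex_nipple_1: bystander: hex nipple 27 x 31 x 37 mm left of the gauge; origin at its foot
- valve_large_1: bystander: large cast valve body 74 x 90 x 122 mm, far right; origin at its foot
- valve_small_6: bystander: small cast valve body 38 x 46 x 86 mm, right front; origin at its foot
- wood_jig: bystander: wooden jig block 60 x 70 x 38 mm, left; origin at its underside
- marker: bystander: felt marker 125 mm long, 17 mm thick, lying near the bench's front edge; origin at its underside
- brass_plug_1: bystander: brass plug 25 x 25 x 23 mm, left front; origin at its foot

How it is judged:
On the way, in this order (a step that is already met when the one before it is completed fails the run):
1. the gauge foot is down on the ball and pushed back (reading over 6 mm) (value of joint gauge_foot above 0.006 m and value of joint gauge_head above 0.034 m and distance between ball_center and tray_seat below 0.01 m), for 0.2 s.
2. the gauge has sprung up and the tray is held by its handle, clear of the stand, with the ball centred (value of joint gauge_head below 0.008 m and contact force between the fingers and tray above 0.5 N and contact force between tray and gauge below 0.05 N and height (world z) of tray above 0.018 m and distance between ball_center and tray_seat below 0.012 m), for 0.2 s.
At the end, for the whole second after the job is handed in: Tray held in the fingers, underside 80 to 400 mm above the bench, centre over 100 mm from the gauge's axis, square to its first direction within 11 degrees, tilted under 7 degrees, at rest; ball on it within 8 mm of the middle, untouched by fingers; gauge head up, not touching the tray (height (world z) of tray between 0.08 and 0.4 m and angle between the x axis of tray and the x axis of gauge, either way round above 1.38 rad and angle between tray's own z axis and vertical below 0.12 rad and distance between ball_center and tray_seat below 0.008 m and contact force between the fingers and tray above 0.5 N and contact force between tray and ball above 0.3 N and contact force between ball and the fingers below 0.05 N and horizontal distance between tray and gauge above 0.1 m and contact force between tray and gauge below 0.05 N and linear speed of tray below 0.03 m/s and value of joint gauge_head below 0.008 m); the arm keeps its last pose, push and grip.
It fails at once if the tray tips more than 15 degrees (angle between tray's own z axis and vertical above 0.26 rad).
It fails at once if the ball strays more than 20 mm from the middle of the dish (distance between ball_center and tray_seat above 0.02 m).
It fails at once if a bystander is disturbed: moved more than 30 mm (distance of any of valve_small_1, hex_nipple_1, valve_large_1, valve_small_6, wood_jig, marker, brass_plug_1 from where it was at the start of the episode above 0.03 m).
It also fails if it takes over 70 s, if anything falls off the work surface, if the arm or the gripper's body presses on something with over 40 N, if the wrist force passes 120 N, or if a joint passes its speed limit or range.

## Working session

There is one attempt and no reset: what is moved stays moved. The work goes in short steps, Python scripts to look and compute and a tool call to move; the robot and the scene stay as the last step left them, time stands still between calls to the robot, and variables do not carry over. Pictures are saved under pics/ and viewed, at most 10 in all, crops included, and the job is handed in when it is done.

Besides the shell and the picture viewer there is one more tool, called after "Call:" as name(argument=value, ...) on one line, values as JSON. jog_arm: Moves the arm, as the interface text tells. Its arguments: {"type":"object","properties":{"deltas":{"type":"array"},"squeeze":{"type":"number"}},"required":["deltas"]}

```bash
mkdir -p pics; python3 - <<'E'
from workcell import readout, read_camera
import cv2
for n in("scene","top"):
    c=read_camera(n); cv2.imwrite(f"pics/{n}0.png",c["color"]); print(n,c["fx"],c["fy"],c["cx"],c["cy"],c["origin"],c["attitude"])
print(readout.read_state())
E
```

```text
scene 420.2970064969332 420.2970064969332 280.0356438230258 213.4593588698226 [-0.10729955 -0.50902172  0.55588382] [-1.85213369  1.1108676  -0.6193156 ]
top 459.3047113411503 459.3047113411503 278.9017414224413 207.310932436495 [ 0.38744299 -0.12779522  1.1725941 ] [-2.12021843  2.16155613 -0.14517951]
{'time': 0.1, 'q': array([-1.32489802e+00,  2.64705273e-01,  1.60528257e+00, -1.47065681e-05,
        1.27372529e+00, -3.68930865e-02]), 'joint_vel': array([ 0.00031102, -0.00442782, -0.0029678 , -0.00105914, -0.00111426,
        0.00015743]), 'joint_torque': array([ 4.82798387e-04, -5.16704786e+01, -3.68589592e+01, -1.77372913e-04,
        6.31852046e-03, -1.20550882e-05]), 'tool_pos': array([ 0.18817675, -0.64750713,  0.22454368]), 'tcp_rot': array([-3.10815302e+00, -4.42438724e-01,  3.69163194e-04]), 'wrist_force': array([-0.25072139,  0.10984224,  0.45849538]), 'torque': array([ 0.01803535, -0.02916535, -0.00509884]), 'grip_force': 0.0, 'width': 0.9992479216975962}
```

View pics/scene0.png

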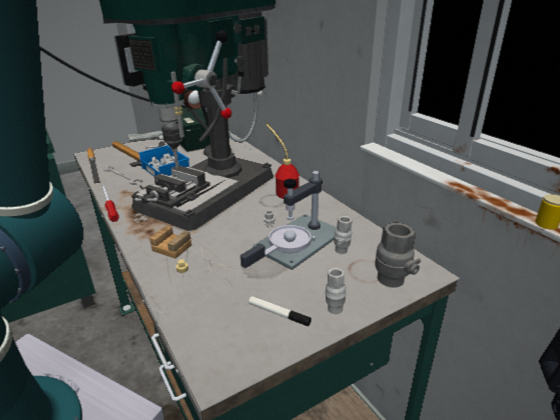

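View pics/top0.png

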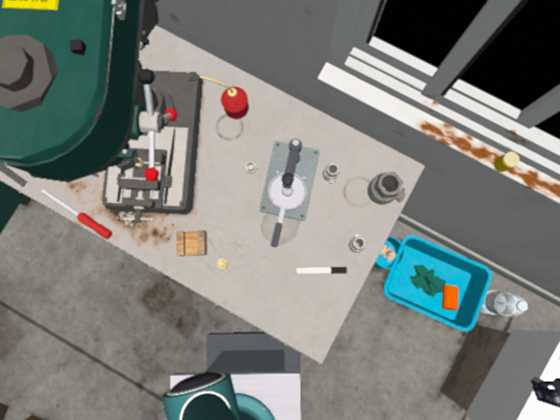

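The scene shows the gauge with its dished tray. In the top view, the knob is at about (288,180), the tray at (288,192), the handle at (278,233) and the column at (295,144). I'll enlarge the top view to measure it.

```bash
python3 - <<'E'
import cv2
a=cv2.imread("pics/top0.png")[130:260,240:340]
cv2.imwrite("pics/topc.png",cv2.resize(a,None,fx=4.6,fy=4.6,interpolation=cv2.INTER_CUBIC))
a=cv2.imread("pics/scene0.png")[160:290,225:365]
cv2.imwrite("pics/scc.png",cv2.resize(a,None,fx=4.5,fy=4.5,interpolation=cv2.INTER_CUBIC))
E
cat > h.py <<'E'
import numpy as np
from scipy.spatial.transform import Rotation as R
from workcell import readout, read_camera
K={"scene":(420.297,280.036,213.459,[-0.10729955,-0.50902172,0.55588382],[-1.85213369,1.1108676,-0.6193156]),
"top":(459.3047,278.9017,207.3109,[0.38744299,-0.12779522,1.1725941],[-2.12021843,2.16155613,-0.14517951])}
def unproj(n,u,v,z):
    f,cx,cy,o,r=K[n]; d=R.from_rotvec(r).apply([(u-cx)/f,(v-cy)/f,1]); o=np.array(o); return o+d*(z-o[2])/d[2]
def proj(n,p):
    f,cx,cy,o,r=K[n]; c=R.from_rotvec(r).inv().apply(np.atleast_2d(p)-np.array(o)); return np.c_[f*c[:,0]/c[:,2]+cx,f*c[:,1]/c[:,2]+cy]
E
```

```text
(no output)
```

View pics/topc.png

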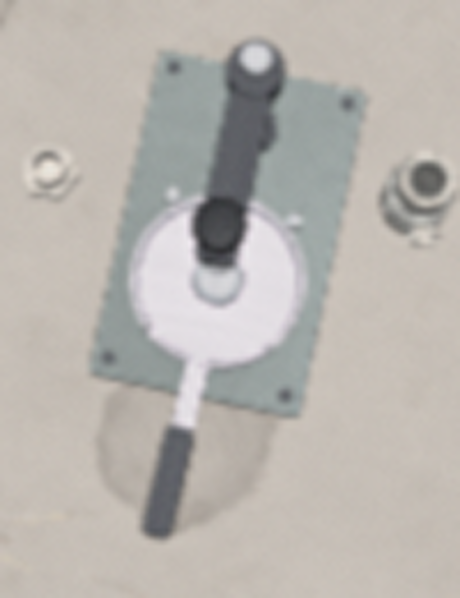

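View pics/scc.png

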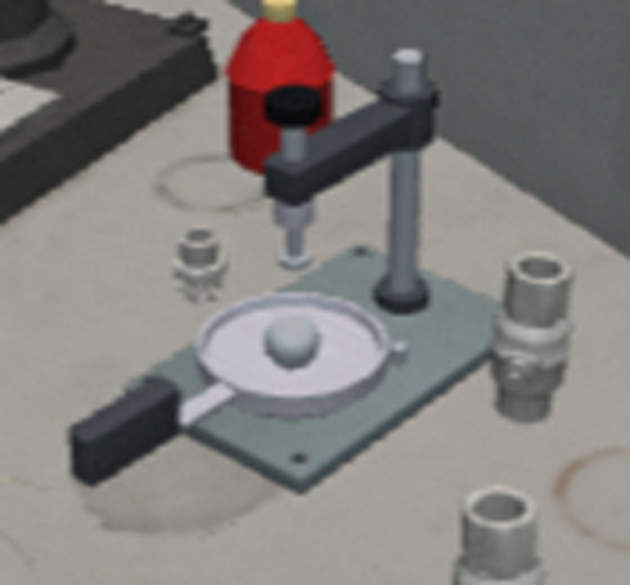

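The top crop shows the plate corners at (162,52), (367,92), (299,416) and (92,375). The knob is at (218,224), the tray rim centre at (218,281), and the handle block runs from (180,428) to (158,537). In the scene crop the knob top is at about (293,99).

```bash
python3 - <<'E'
from h import *
T=lambda x,y,z:unproj("top",(x+.5)/4.6-.5+240,(y+.5)/4.6-.5+130,z)
S=lambda x,y,z:unproj("scene",(x+.5)/4.5-.5+225,(y+.5)/4.5-.5+160,z)
c=[T(*p,.014) for p in((162,52),(367,92),(299,416),(92,375))]
ax=(c[0]+c[1]-c[2]-c[3])[:2]; print("len",np.linalg.norm(ax)/2,"wid",np.linalg.norm(c[0]-c[1]),np.linalg.norm(c[2]-c[3]))
ax/=np.linalg.norm(ax); print("yaw",np.degrees(np.arctan2(ax[1],ax[0])), "gauge org from plate",np.mean(c,0)[:2]-.030*ax)
print("knob top",T(218,224,.17),"scene",S(293,99,.17))
t=T(218,281,.033);print("tray",t)
g=T(169.5,482,.056);print("grip",g,(t-g),np.linalg.norm((t-g)[:2]),np.degrees(np.arctan2(*(t-g)[1::-1])))
print("ball top view",T(218,281,.035),"scene ball",S(292,341,.033))
print("column top",T(255,57,.16))
for n,p,z in(("nipple",(48,172),.037),("valve1",(428,180),.086)):print(n,T(*p,z))
for n,p,z in(("v6",(358,243),.086),("markerL",(298,270),.01),("markerR",(347,270),.01),("plug",(222,264),.02),("jig",(191,243),.038),("big",(387,187),.12)):print(n,unproj("top",*p,z))
s=readout.read_state();print(R.from_rotvec(s["tcp_rot"]).as_matrix())
E
```

```text
len 0.188374733923341 wid 0.11808886959438047 0.11669080958748336
yaw -13.06313032501264 gauge org from plate [ 0.59870722 -0.13953175]
knob top [ 0.59957578 -0.13801256  0.17      ] scene [ 0.59917959 -0.13939228  0.17      ]
tray [ 0.59670613 -0.13873922  0.033     ]
grip [ 0.4848672  -0.11056742  0.056     ] [ 0.11183893 -0.02817181 -0.023     ] 0.11533255363324856 -14.13845296584307
ball top view [ 0.59633887 -0.13872001  0.035     ] scene ball [ 0.60169771 -0.13678274  0.033     ]
column top [ 0.68554042 -0.15817582  0.16      ]
nipple [ 0.6588862  -0.04638498  0.037     ]
valve1 [ 0.63862476 -0.24969499  0.086     ]
v6 [ 0.45815252 -0.30306206  0.086     ]
markerL [ 0.39838906 -0.16228325  0.01      ]
markerR [ 0.39611156 -0.28490465  0.01      ]
plug [0.41664335 0.02715486 0.02      ]
jig [0.46921518 0.10151541 0.038     ]
big [ 0.58466931 -0.37050451  0.12      ]
[[ 9.60279089e-01  2.79040839e-01 -5.29823858e-04]
 [ 2.79041335e-01 -9.60276896e-01  2.05327431e-03]
 [ 6.41697764e-05 -2.11955914e-03 -9.99997752e-01]]
```

Call:
jog_arm(deltas=[0.017,-0.012,0,0,0,2,-1,0.05,-0.035,0,0,0,5,-1,0.084,-0.058,0,0,0,9,-1,0.118,-0.082,0,0,0,13,-1,0.152,-0.106,0,0,0,17,-1,0.186,-0.13,0,0,0,21,-1,0.22,-0.153,0,0,0,25,-1,0.25,-0.174,0,0,0,29.5,-1], squeeze=60)

```text
time: 0.9
tool_pos: [0.3806, -0.4094, 0.2253]
tcp_rot: [-3.119, 0.368, 0.001]
wrist_force: [-0.4, -0.9, -0.7]
width: -0.003
grip_force: 0.0
```

```bash
cat >> h.py <<'E'
def rel(target,yaw=None):
    s=readout.read_state(); r=R.from_rotvec(s["tcp_rot"]); m=r.as_matrix()
    print("t",s["time"],"pos",s["tool_pos"].round(4),"yaw",np.degrees(np.arctan2(m[1,0],m[0,0])).round(2),"z",m[:,2].round(4),"q",s["q"].round(3),"F",s["wrist_force"].round(2),"w",s["width"],"g",s["grip_force"])
    print("shift",r.inv().apply(np.array(target)-s["tool_pos"]).round(4))
    if yaw is not None:
        t=R.from_euler("z",yaw,degrees=True)*R.from_rotvec([np.pi,0,0]); print("turn",(r.inv()*t).as_rotvec(degrees=True).round(2))
E
python3 -c "
from h import *
rel([.599,-.139,.215],-13.4)"
```

```text
t 0.9 pos [ 0.3806 -0.4094  0.2253] yaw -13.46 z [-3.e-04  8.e-04 -1.e+00] q [-0.867  0.046  1.855  0.     1.242  0.939] F [-0.4  -0.92 -0.75] w -0.003102492252482566 g 0.0
shift [ 0.1495 -0.3138  0.0104]
turn [-0.04  0.03 -0.06]
```

Call:
jog_arm(deltas=[0.012,-0.025,0,0,0,0,-1,0.032,-0.067,0,0,0,0,-1,0.053,-0.111,0,0,0,0,-1,0.074,-0.155,0,0,0,0,-1,0.095,-0.199,0,0,0,0,-1,0.116,-0.243,0,0,0,0,-1,0.136,-0.285,0.005,0,0,0,-1,0.1495,-0.314,0.01,0,0,0,-1])

```text
time: 1.7
tool_pos: [0.599, -0.1373, 0.2154]
tcp_rot: [-3.12, 0.361, -0.0]
wrist_force: [0.5, -0.2, -0.8]
width: -0.002
grip_force: 0.0
```

Call:
jog_arm(deltas=[0,0,0,0,0,0,-1,0,0,0,0,0,0,-1])

```text
time: 1.9
tool_pos: [0.5972, -0.1395, 0.2148]
tcp_rot: [3.121, -0.361, -0.003]
wrist_force: [0.7, 0.4, 1.0]
width: 0.001
grip_force: 0.0
```

```bash
python3 -c "
from h import *
import cv2
rel([.599,-.139,.187],-13.4)
c=read_camera('scene')['color'][140:270,225:365]
cv2.imwrite('pics/s1.png',cv2.resize(c,None,fx=4.5,fy=4.5))"
```

```text
t 1.9 pos [ 0.5972 -0.1395  0.2148] yaw -13.18 z [-0.002 -0.    -1.   ] q [-2.700e-01  1.570e-01  1.753e+00 -1.000e-03  1.234e+00  1.531e+00] F [0.68 0.4  1.02] w 0.0008971427169020055 g 0.0
shift [ 0.0017 -0.0009  0.0278]
turn [0.03 0.11 0.22]
```

View pics/s1.png

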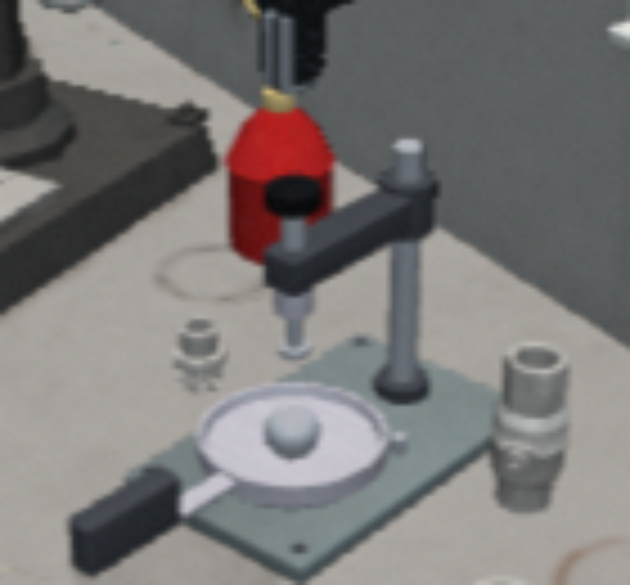

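The shut fingertips are at about (277,85), above the knob top at (293,190). I'll check that against the expected projection.

```bash
python3 -c "
from h import *
p=proj('scene',[[.5972,-.1395,.198],[.599,-.139,.17]]); print((p-[225,140]+.5)*4.5-.5)"
```

```text
[[290.92689897 135.62167804]
 [292.07690857 188.98520581]]
```

```bash
python3 -c "
from h import *
import cv2
a=read_camera('scene')['color'][70:200,225:365]
b=read_camera('top')['color'][120:250,220:360]
cv2.imwrite('pics/s2.png',cv2.resize(np.hstack([a,b]),None,fx=2.85,fy=4,interpolation=cv2.INTER_CUBIC))"
```

```text
(no output)
```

View pics/s2.png

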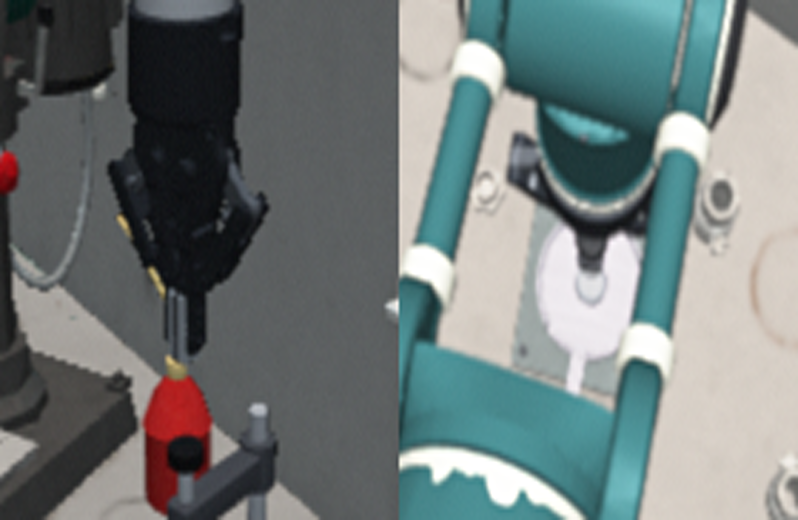

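```bash
python3 -c "
from h import *
from workcell import bot
print(bot.tip_extent,[a for a in dir(bot) if a[0]!='_'])
for z in(.198,.21,.22,.23):
  p=proj('scene',[[.5972,-.1395,z]]); print(z,(p-[225,70])*[2.85,4])
rel([.599,-.139,.187],-13.4)"
```

```text
0.017 ['MotionError', 'tip_extent']
0.198 [[183.14536935 398.99704714]]
0.21 [[183.05723854 377.52429506]]
0.22 [[182.98284883 359.399511  ]]
0.23 [[182.90758162 341.06092652]]
t 2.05 pos [ 0.5968 -0.1412  0.2157] yaw -13.37 z [-5.e-04 -3.e-04 -1.e+00] q [-0.273  0.155  1.753 -0.     1.234  1.532] F [ 0.09 -0.84  0.28] w -0.003151035694543414 g 0.0
shift [ 0.0016 -0.0026  0.0287]
turn [0.02 0.02 0.03]
```

Call:
jog_arm(deltas=[0.002,-0.001,0.005,0,0,0,-1,0.002,-0.001,0.012,0,0,0,-1,0.002,-0.001,0.018,0,0,0,-1,0.002,-0.001,0.022,0,0,0,-1,0.002,-0.001,0.025,0,0,0,-1,0.002,-0.001,0.025,0,0,0,-1])

```text
time: 2.65
tool_pos: [0.5993, -0.1395, 0.19]
tcp_rot: [-3.12, 0.364, 0.002]
wrist_force: [-0.8, -0.4, -0.2]
width: 0.002
grip_force: 0.0
```

Call:
jog_arm(deltas=[0,0,0.003,0,0,0,-1,0,0,0.006,0,0,0,-1,0,0,0.009,0,0,0,-1,0,0,0.012,0,0,0,-1,0,0,0.015,0,0,0,-1,0,0,0.018,0,0,0,-1,0,0,0.021,0,0,0,-1,0,0,0.021,0,0,0,-1])

```text
time: 3.45
tool_pos: [0.5994, -0.1395, 0.1691]
tcp_rot: [-3.12, 0.364, 0.002]
wrist_force: [0.4, -0.3, 0.3]
width: 0.001
grip_force: 0.0
```

```bash
python3 -c "
from h import *
import cv2
rel([.599,-.139,.15],-13.4)
c=read_camera('scene')['color'][140:270,225:365]
cv2.imwrite('pics/s3.png',cv2.resize(c,None,fx=4.5,fy=4.5))"
```

```text
t 3.45 pos [ 0.5994 -0.1395  0.1691] yaw -13.3 z [-1.e-03  3.e-04 -1.e+00] q [-0.269  0.194  1.796  0.     1.152  1.534] F [ 0.44 -0.25  0.27] w 0.0005518513606117308 g 0.0
shift [-0.0005 -0.0004  0.0191]
turn [-0.    0.06  0.1 ]
```

View pics/s3.png

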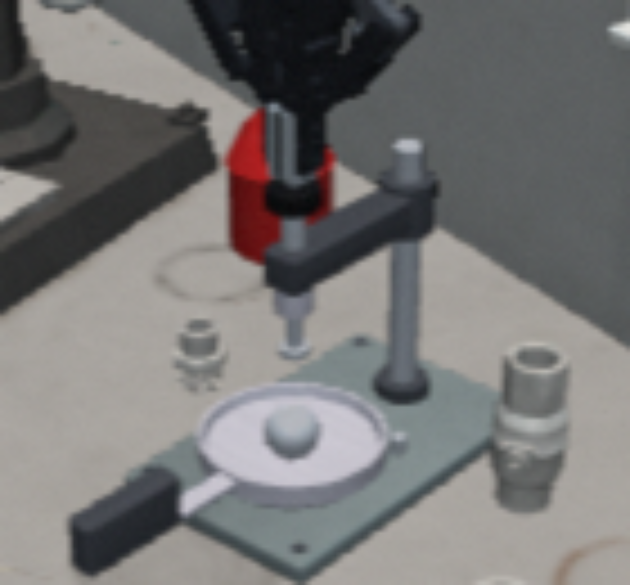

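The fingertips now sit just above the knob at (293,180), higher than tip_extent implies. I'll find the contact by feel.

Call:
jog_arm(deltas=[0,0,0.002,0,0,0,-1,0,0,0.004,0,0,0,-1,0,0,0.006,0,0,0,-1,0,0,0.006,0,0,0,-1])

```text
time: 3.9
tool_pos: [0.5998, -0.1397, 0.1638]
tcp_rot: [3.12, -0.364, 0.0]
wrist_force: [-0.5, 0.1, 1.2]
width: 0.003
grip_force: 0.7
```

Call:
jog_arm(deltas=[0,0,0.003,0,0,0,-1,0,0,0.006,0,0,0,-1,0,0,0.009,0,0,0,-1,0,0,0.012,0,0,0,-1,0,0,0.014,0,0,0,-1,0,0,0.014,0,0,0,-1,0,0,0.014,0,0,0,-1])

```text
time: 4.6
tool_pos: [0.5999, -0.1397, 0.1498]
tcp_rot: [3.12, -0.364, 0.0]
wrist_force: [0.7, -0.4, 2.1]
width: -0.001
grip_force: 0.9
```

```bash
python3 -c "
from h import *
import cv2
rel([.599,-.139,.15],-13.4)
c=read_camera('scene')['color'][140:270,225:365]
cv2.imwrite('pics/s4.png',cv2.resize(c,None,fx=4.5,fy=4.5))"
```

```text
t 4.6 pos [ 0.5999 -0.1397  0.1498] yaw -13.3 z [ 2.e-04 -1.e-04 -1.e+00] q [-0.269  0.211  1.814  0.     1.117  1.534] F [ 0.72 -0.35  2.06] w -0.0005865486832104887 g 0.8930394239723682
shift [-0.001  -0.0005 -0.0002]
turn [ 0.   -0.01  0.1 ]
```

View pics/s4.png

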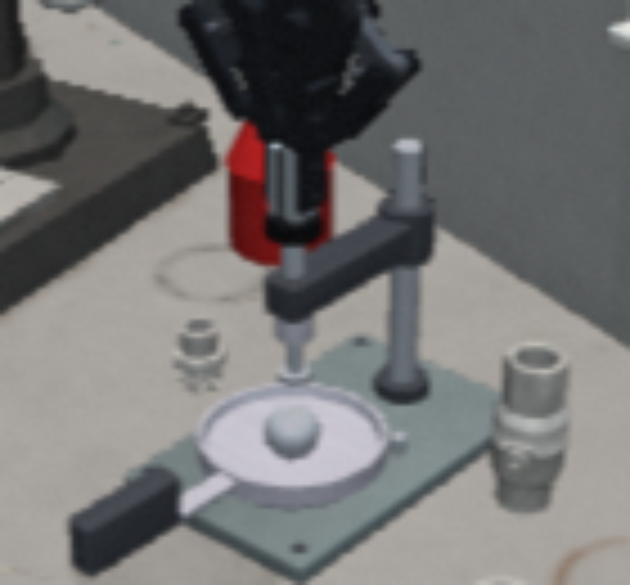

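The knob top has moved down to about (293,222), roughly 15 mm pressed, so contact was near TCP z 0.165 and the stop should be near 0.123.

Call:
jog_arm(deltas=[0,0,0.003,0,0,0,-1,0,0,0.006,0,0,0,-1,0,0,0.009,0,0,0,-1,0,0,0.012,0,0,0,-1,0,0,0.015,0,0,0,-1,0,0,0.018,0,0,0,-1,0,0,0.02,0,0,0,-1,0,0,0.022,0,0,0,-1])

```text
time: 5.45
tool_pos: [0.5999, -0.1397, 0.1279]
tcp_rot: [3.12, -0.364, 0.001]
wrist_force: [0.5, 0.9, 4.0]
width: -0.001
grip_force: 1.9
```

Call:
jog_arm(deltas=[0,0,0.001,0,0,0,-1,0,0,0.001,0,0,0,-1,0,0,0.001,0,0,0,-1])

```text
time: 5.75
tool_pos: [0.5999, -0.1397, 0.127]
tcp_rot: [3.12, -0.364, 0.001]
wrist_force: [1.4, -0.0, 3.2]
width: -0.001
grip_force: 1.8
```

Call:
jog_arm(deltas=[0,0,0.001,0,0,0,-1,0,0,0.002,0,0,0,-1,0,0,0.002,0,0,0,-1])

```text
time: 6.05
tool_pos: [0.5999, -0.1396, 0.1248]
tcp_rot: [3.12, -0.364, 0.001]
wrist_force: [1.8, -0.1, 3.9]
width: -0.001
grip_force: 1.9
```

Call:
jog_arm(deltas=[0,0,0.001,0,0,0,-1,0,0,0.001,0,0,0,-1])

```text
time: 6.25
tool_pos: [0.5999, -0.1397, 0.1238]
tcp_rot: [3.12, -0.364, 0.001]
wrist_force: [2.3, -0.0, 4.4]
width: 0.0
grip_force: 2.0
```

Call:
jog_arm(deltas=[0,0,0.001,0,0,0,-1,0,0,0.001,0,0,0,-1,0,0,0.001,0,0,0,-1])

```text
time: 6.55
tool_pos: [0.5999, -0.1397, 0.1228]
tcp_rot: [3.12, -0.364, 0.0]
wrist_force: [2.1, -0.5, 5.1]
width: 0.0
grip_force: 2.0
```

Call:
jog_arm(deltas=[0,0,0.001,0,0,0,-1,0,0,0.001,0,0,0,-1,0,0,0.001,0,0,0,-1])

```text
time: 6.85
tool_pos: [0.5999, -0.1397, 0.1225]
tcp_rot: [3.12, -0.364, 0.001]
wrist_force: [0.7, -0.7, 6.7]
width: 0.002
grip_force: 3.6
```

Call:
jog_arm(deltas=[0,0,0.001,0,0,0,-1,0,0,0.001,0,0,0,-1,0,0,0.001,0,0,0,-1])

```text
time: 7.15
tool_pos: [0.6, -0.1397, 0.1225]
tcp_rot: [3.12, -0.364, 0.001]
wrist_force: [-1.5, 1.0, 11.4]
width: -0.002
grip_force: 5.8
```

```bash
python3 -c "
from h import *
import cv2
rel([.599,-.139,.15],-13.4)
c=read_camera('scene')['color'][140:270,225:365]
cv2.imwrite('pics/s5.png',cv2.resize(c,None,fx=4.5,fy=4.5))"
```

```text
t 7.15 pos [ 0.6    -0.1397  0.1225] yaw -13.3 z [ 6.e-04 -2.e-04 -1.e+00] q [-0.269  0.236  1.837 -0.     1.068  1.534] F [-1.53  1.04 11.43] w -0.0015113811408705477 g 5.76657321577585
shift [-0.0011 -0.0004 -0.0275]
turn [ 0.   -0.04  0.1 ]
```

View pics/s5.png

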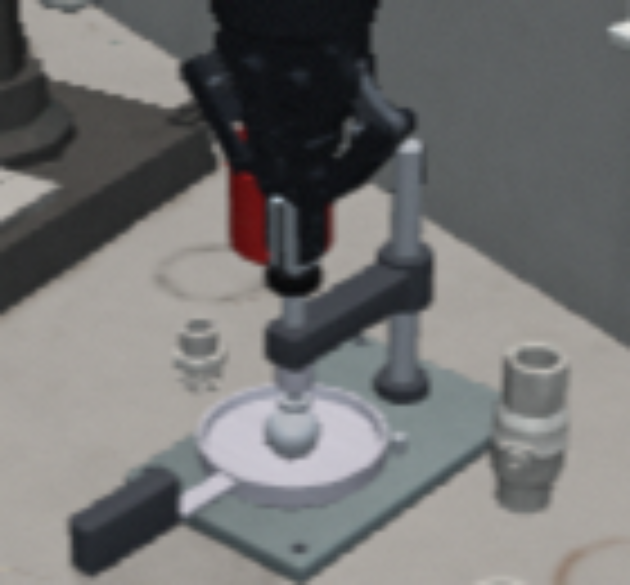

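The head is at its stop: the force rose sharply at TCP z 0.1225 and the foot is on the ball at (293,405). So the tips lie about 5.5 mm behind the reported TCP, and I'll correct the grasp height for that. Next I'll raise the arm.

Call:
jog_arm(deltas=[0,0,-0.004,0,0,0,-1,0,0,-0.009,0,0,0,-1,0,0,-0.016,0,0,0,-1,0,0,-0.025,0,0,0,-1,0,0,-0.035,0,0,0,-1,0,0,-0.047,0,0,0,-1,0,0,-0.06,0,0,0,-1,0,0,-0.07,0,0,0,-1])

```text
time: 8.0
tool_pos: [0.5996, -0.1396, 0.1919]
tcp_rot: [-3.12, 0.364, 0.0]
wrist_force: [0.8, 0.1, 0.6]
width: 0.001
grip_force: 0.0
```

Call:
jog_arm(deltas=[0,0,-0.006,0,0,0,-1,-0.01,0,-0.01,0,0,0,-0.5,-0.03,0,-0.01,0,0,0,0,-0.055,0,-0.01,0,0,0,0,-0.08,0,-0.01,0,0,0,0,-0.1,0,-0.01,0,0,0,0,-0.112,0,-0.01,0,0,0,0,-0.115,0,-0.01,0,0,0,0])

```text
time: 8.8
tool_pos: [0.4863, -0.1128, 0.2005]
tcp_rot: [-3.12, 0.364, 0.001]
wrist_force: [0.5, -0.1, 1.0]
width: 0.502
grip_force: 0.0
```

Call:
jog_arm(deltas=[0,0,0,0,0,0,0,0,0,0,0,0,0,0])

```text
time: 9.0
tool_pos: [0.4885, -0.1134, 0.201]
tcp_rot: [3.12, -0.364, 0.001]
wrist_force: [-0.9, -0.2, -0.7]
width: 0.503
grip_force: 0.0
```

```bash
python3 -c "
from h import *
import cv2
rel([.487,-.112,.02],-13.5)
c=read_camera('scene')['color'][150:290,215:365]
cv2.imwrite('pics/s6.png',cv2.resize(c,None,fx=4.2,fy=4.2))"
```

```text
t 9.0 pos [ 0.4885 -0.1134  0.201 ] yaw -13.3 z [ 8.e-04 -2.e-04 -1.e+00] q [-0.278 -0.05   1.996  0.     1.194  1.525] F [-0.86 -0.24 -0.68] w 0.5034124091030081 g 0.0
shift [-0.002 -0.001  0.181]
turn [-0.   -0.05  0.2 ]
```

View pics/s6.png

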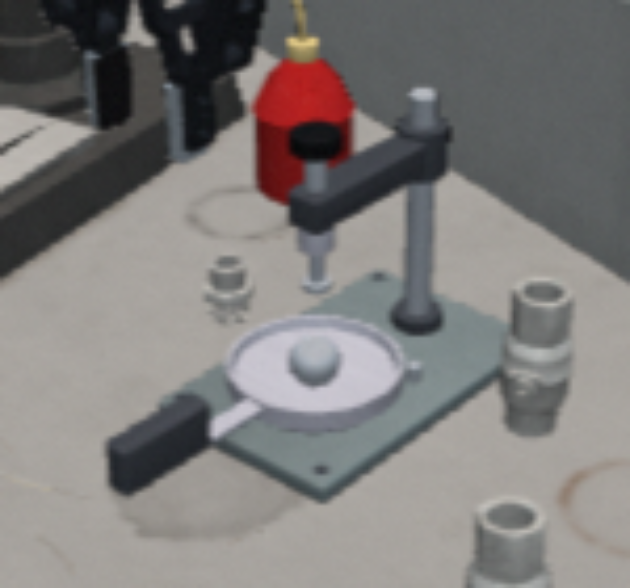

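The head has sprung up, the ball is centred at (315,358), and the open fingers are above the handle. I've used all 10 pictures, so from here I'll work from measurements. Descending onto the handle.

Call:
jog_arm(deltas=[-0.002,-0.001,0.01,0,0,0.2,0,-0.002,-0.001,0.03,0,0,0.2,0,-0.002,-0.001,0.055,0,0,0.2,0,-0.002,-0.001,0.08,0,0,0.2,0,-0.002,-0.001,0.105,0,0,0.2,0,-0.002,-0.001,0.125,0,0,0.2,0,-0.002,-0.001,0.14,0,0,0.2,0,-0.002,-0.001,0.145,0,0,0.2,0])

```text
time: 9.85
tool_pos: [0.4842, -0.1111, 0.0529]
tcp_rot: [-3.119, 0.369, 0.007]
wrist_force: [-1.5, -0.3, 0.1]
width: 0.502
grip_force: 0.0
```

Call:
jog_arm(deltas=[0,0,0.006,0,0,0,0,0,0,0.012,0,0,0,0,0,0,0.018,0,0,0,0,0,0,0.024,0,0,0,0,0,0,0.03,0,0,0,0,0,0,0.035,0,0,0,0,0,0,0.037,0,0,0,0,0,0,0.037,0,0,0,0])

```text
time: 10.65
tool_pos: [0.4858, -0.1116, 0.0184]
tcp_rot: [-3.12, 0.369, 0.001]
wrist_force: [-0.6, 0.5, 0.4]
width: 0.497
grip_force: 0.0
```

```bash
python3 -c "
from h import *
rel([.487,-.112,.018],-13.5)"
```

```text
t 10.65 pos [ 0.4858 -0.1116  0.0184] yaw -13.49 z [-7.e-04  2.e-04 -1.e+00] q [-0.276  0.163  2.154 -0.     0.825  1.53 ] F [-0.61  0.52  0.38] w 0.49660168409221217 g 0.0
shift [0.0013 0.0001 0.0004]
turn [-0.    0.04  0.01]
```

Call:
jog_arm(deltas=[0,0,0,0,0,0,-0.3,0,0,0,0,0,0,-0.45,0,0,0,0,0,0,-0.5,0,0,0,0,0,0,-0.55,0,0,0,0,0,0,-0.6,0,0,0,0,0,0,-0.65,0,0,0,0,0,0,-0.7,0,0,0,0,0,0,-1], squeeze=20)

```text
time: 11.45
tool_pos: [0.4863, -0.1116, 0.0189]
tcp_rot: [-3.12, 0.369, -0.0]
wrist_force: [0.5, 2.1, 1.0]
width: 0.183
grip_force: 19.5
```

Call:
jog_arm(deltas=[0,0,0,0,0,0,-1,0,0,0,0,0,0,-1,0,0,0,0,0,0,-1], squeeze=60)

```text
time: 11.75
tool_pos: [0.4863, -0.1116, 0.0189]
tcp_rot: [-3.12, 0.369, -0.0]
wrist_force: [-0.3, 1.2, 3.1]
width: 0.178
grip_force: 62.5
```

Call:
jog_arm(deltas=[0,0,0,0,0,0,-1,0,0,0,0,0,0,-1,0,0,0,0,0,0,-1], squeeze=110)

```text
time: 12.05
tool_pos: [0.4862, -0.1117, 0.019]
tcp_rot: [-3.12, 0.369, -0.0]
wrist_force: [-0.9, 3.0, 5.2]
width: 0.168
grip_force: 107.3
```

```bash
python3 -c "
from h import *
rel([.487,-.112,.018],-13.5)"
```

```text
t 12.05 pos [ 0.4862 -0.1117  0.019 ] yaw -13.5 z [ 2.e-04  1.e-04 -1.e+00] q [-0.276  0.163  2.153  0.     0.826  1.53 ] F [-0.91  2.98  5.17] w 0.1684576100881805 g 107.3111093044281
shift [0.0008 0.0001 0.001 ]
turn [-0.01 -0.01  0.  ]
```

Call:
jog_arm(deltas=[0,0,-0.0005,0,0,0,-1,0,0,-0.0015,0,0,0,-1,0,0,-0.003,0,0,0,-1,0,0,-0.005,0,0,0,-1,0,0,-0.007,0,0,0,-1,0,0,-0.009,0,0,0,-1,0,0,-0.0105,0,0,0,-1,0,0,-0.0115,0,0,0,-1])

```text
time: 12.85
tool_pos: [0.4862, -0.1118, 0.0305]
tcp_rot: [3.12, -0.369, 0.0]
wrist_force: [0.1, -0.6, -3.9]
width: 0.171
grip_force: 107.1
```

Call:
jog_arm(deltas=[0,0,-0.0005,0,0,0,-1,0,0,-0.0005,0,0,0,-1,0,0,-0.0005,0,0,0,-1,0,0,-0.0005,0,0,0,-1])

```text
time: 13.25
tool_pos: [0.4861, -0.1117, 0.0307]
tcp_rot: [-3.12, 0.369, 0.0]
wrist_force: [0.0, -0.1, -2.9]
width: 0.17
grip_force: 107.1
```

```bash
cat >> h.py <<'E'
import cv2
def tray():
    # compare the tray rim centre/ends with where a level tray would be
    c=read_camera("scene")["color"]; cv2.imwrite("pics/last.png",c)
    f=c.astype(int); m=((f.min(2)>165)&(f[...,0]>=f[...,2])).astype(np.uint8)
    n,l,st,ce=cv2.connectedComponentsWithStats(m); 
    for i in np.argsort(-st[1:,4])[:4]+1: print("white",st[i],ce[i].round(1))
E
python3 -c "
from h import *
rel([.487,-.112,.031],-13.5); tray()
b=cv2.imread('pics/scene0.png'); f=b.astype(int); print(b[240,275],b[237,290],b[224,262])
for dz in(0,.012):
  for th in(0,.05,.1):
    # rim centre and far/near rim tops with sag th about grip
    P=[]
    for X in(0,48,-48):
      d=(X+115)/1000; P.append([.4862+.0265*0+d*np.cos(-.2356),-.1117+d*np.sin(-.2356),.033+dz-d*th])
    print(dz,th,proj('scene',P).round(1).tolist())
"
```

```text
t 13.25 pos [ 0.4861 -0.1117  0.0307] yaw -13.49 z [-1.e-04  0.e+00 -1.e+00] q [-0.276  0.144  2.147 -0.     0.851  1.53 ] F [ 0.   -0.05 -2.85] w 0.1698687058462602 g 107.12620139122009
shift [ 0.001   0.0001 -0.0003]
turn [-0.    0.01  0.01]
white [  16  334  145   86 4458] [ 86.5 383.9]
white [266 224  44  26 510] [290.1 234.9]
white [388 134  76  28 325] [425.2 147.7]
white [464 164  84  33 321] [507.6 180.3]
[198 190 192] [162 152 146] [152 158 162]
0 0 [[289.4, 236.4], [302.9, 227.8], [275.1, 245.5]]
0 0.05 [[289.5, 238.5], [302.9, 230.8], [275.1, 246.8]]
0 0.1 [[289.5, 240.6], [302.9, 233.7], [275.1, 248.0]]
0.012 0 [[289.4, 231.9], [303.0, 223.4], [274.9, 240.9]]
0.012 0.05 [[289.4, 234.1], [302.9, 226.4], [275.0, 242.2]]
0.012 0.1 [[289.4, 236.2], [302.9, 229.4], [275.0, 243.5]]
```

The wrist carries −2.9 N, which matches 0.29 kg, so the tray and ball are fully lifted. Next I'll check sag and ball position against the first picture.

```bash
cat >> h.py <<'E'
def shift(a,b,x0,y0,x1,y1,s=12,m=3):
    g=lambda i:cv2.resize(cv2.cvtColor(i,cv2.COLOR_BGR2GRAY),None,fx=4,fy=4,interpolation=cv2.INTER_CUBIC)
    t=g(a)[4*y0:4*y1,4*x0:4*x1]; r=g(b)[4*(y0-s):4*(y1+m),4*(x0-m):4*(x1+m)]
    _,v,_,p=cv2.minMaxLoc(cv2.matchTemplate(r,t,cv2.TM_CCOEFF_NORMED)); return round(v,3),p[0]/4-m,p[1]/4-s
E
python3 -c "
from h import *
a=cv2.imread('pics/scene0.png');b=cv2.imread('pics/last.png')
# full tray, ball, near rim/handle neck, far rim
for n,box in dict(tray=(266,222,314,254),ball=(282,228,298,246),right=(300,225,314,242),left=(267,228,280,248),neck=(262,244,280,256)).items(): print(n,shift(a,b,*box))"
```

```text
tray (0.581, 0.75, -4.0)
ball (0.994, 0.0, -4.0)
right (0.848, -1.5, -1.75)
left (0.48, 3.0, -10.0)
neck (0.825, 0.25, -3.5)
```

Sag is only about 0.01 rad and the ball hasn't shifted. Drawing the tray out smoothly.

Call:
jog_arm(deltas=[-0.001,0,0,0,0,0,-1,-0.003,0,0,0,0,0,-1,-0.006,0,0,0,0,0,-1,-0.01,0,0,0,0,0,-1,-0.015,0,0,0,0,0,-1,-0.021,0,0,0,0,0,-1,-0.027,0,0,0,0,0,-1,-0.033,0,0,0,0,0,-1])

```text
time: 14.1
tool_pos: [0.4533, -0.1039, 0.0308]
tcp_rot: [-3.12, 0.369, 0.0]
wrist_force: [-0.7, 0.3, -2.2]
width: 0.169
grip_force: 107.1
```

Call:
jog_arm(deltas=[-0.006,0,0,0,0,0,-1,-0.012,0,0,0,0,0,-1,-0.018,0,0,0,0,0,-1,-0.024,0,0,0,0,0,-1,-0.029,0,0,0,0,0,-1,-0.033,0,0,0,0,0,-1,-0.036,0,0,0,0,0,-1,-0.038,0,0,0,0,0,-1])

```text
time: 14.9
tool_pos: [0.4169, -0.0951, 0.0308]
tcp_rot: [-3.12, 0.369, -0.0]
wrist_force: [-0.0, -0.3, -2.7]
width: 0.169
grip_force: 107.1
```

Call:
jog_arm(deltas=[-0.001,0,0,0,0,0,-1,-0.001,0,0,0,0,0,-1,-0.001,0,0,0,0,0,-1,-0.001,0,0,0,0,0,-1])

```text
time: 15.3
tool_pos: [0.4163, -0.095, 0.0308]
tcp_rot: [3.12, -0.369, 0.0]
wrist_force: [-0.1, -0.2, -3.1]
width: 0.162
grip_force: 107.1
```

```bash
python3 -c "
from h import *
rel([.413,-.094,.031],-13.5)
a=cv2.imread('pics/scene0.png'); c=read_camera('scene')['color']; cv2.imwrite('pics/out.png',c)
t=a[228:246,282:298]; r=cv2.matchTemplate(c,t,cv2.TM_CCOEFF_NORMED); _,v,_,p=cv2.minMaxLoc(r); print('ball',v,np.array(p)+[8,9])
s=readout.read_state()['tool_pos']; d=.1156
print('expect',proj('scene',[s[0]+d*np.cos(-.2356),s[1]+d*np.sin(-.2356),.033+.012]), 'at start seat',proj('scene',[.4862+d*np.cos(-.2356),-.1117+d*np.sin(-.2356),.033]))"
```

```text
t 15.3 pos [ 0.4163 -0.095   0.0308] yaw -13.5 z [ 2.e-04 -0.e+00 -1.e+00] q [-0.283  0.012  2.291  0.     0.838  1.524] F [-0.1  -0.19 -3.14] w 0.1624840929869906 g 107.12933421134949
shift [-0.0034 -0.0002 -0.0002]
turn [-0.   -0.01  0.  ]
ball 0.9667345285415649 [268 247]
expect [[267.57834119 245.56109543]] at start seat [[289.61410309 236.263803  ]]
```

Call:
jog_arm(deltas=[-0.001,0,-0.001,0,0,0,-1,-0.002,0,-0.003,0,0,0,-1,-0.004,0,-0.007,0,0,0,-1,-0.007,0,-0.013,0,0,0,-1,-0.01,0,-0.02,0,0,0,-1,-0.013,0,-0.028,0,0,0,-1,-0.016,0,-0.036,0,0,0,-1,-0.018,0,-0.044,0,0,0,-1])

```text
time: 16.15
tool_pos: [0.3984, -0.0907, 0.0757]
tcp_rot: [3.12, -0.369, 0.001]
wrist_force: [0.1, 0.6, -3.2]
width: 0.167
grip_force: 107.1
```

Call:
jog_arm(deltas=[-0.001,0,-0.008,0,0,0,-1,-0.002,0,-0.016,0,0,0,-1,-0.002,0,-0.024,0,0,0,-1,-0.002,0,-0.032,0,0,0,-1,-0.002,0,-0.04,0,0,0,-1,-0.002,0,-0.048,0,0,0,-1,-0.002,0,-0.056,0,0,0,-1,-0.002,0,-0.064,0,0,0,-1])

```text
time: 16.95
tool_pos: [0.3966, -0.0902, 0.1394]
tcp_rot: [-3.12, 0.369, 0.0]
wrist_force: [0.1, 0.3, -3.5]
width: 0.167
grip_force: 107.1
```

Call:
jog_arm(deltas=[0,0,-0.008,0,0,0,-1,0,0,-0.016,0,0,0,-1,0,0,-0.023,0,0,0,-1,0,0,-0.029,0,0,0,-1,0,0,-0.034,0,0,0,-1,0,0,-0.038,0,0,0,-1,0,0,-0.04,0,0,0,-1,0,0,-0.041,0,0,0,-1])

```text
time: 17.75
tool_pos: [0.3967, -0.0902, 0.1799]
tcp_rot: [-3.12, 0.369, 0.0]
wrist_force: [0.1, -0.1, -2.2]
width: 0.167
grip_force: 107.1
```

```bash
python3 -c "
from h import *
rel([.413,-.094,.18],-13.5)"
```

```text
t 17.75 pos [ 0.3967 -0.0902  0.1799] yaw -13.5 z [-0.  0. -1.] q [-0.285 -0.23   2.192  0.     1.18   1.521] F [ 0.1  -0.05 -2.21] w 0.16686242097178255 g 107.1332323551178
shift [ 0.0168 -0.0002 -0.0001]
turn [-0.  0.  0.]
```

Call:
jog_arm(deltas=[0,0,0,0,0,-0.5,-1,0,0,0,0,0,-1.5,-1,0,0,0,0,0,-3,-1,0,0,0,0,0,-5,-1,0,0,0,0,0,-8,-1,0,0,0,0,0,-11,-1,0,0,0,0,0,-14,-1,0,0,0,0,0,-17,-1])

```text
time: 18.55
tool_pos: [0.3965, -0.0903, 0.1796]
tcp_rot: [-3.14, -0.101, 0.001]
wrist_force: [0.1, 0.7, -2.3]
width: 0.168
grip_force: 107.1
```

Call:
jog_arm(deltas=[0,0,0,0,0,-3,-1,0,0,0,0,0,-6,-1,0,0,0,0,0,-9,-1,0,0,0,0,0,-12,-1,0,0,0,0,0,-15,-1,0,0,0,0,0,-18,-1,0,0,0,0,0,-21,-1,0,0,0,0,0,-24,-1])

```text
time: 19.35
tool_pos: [0.3966, -0.0903, 0.1796]
tcp_rot: [3.05, 0.752, -0.0]
wrist_force: [-0.2, -0.4, -2.4]
width: 0.172
grip_force: 107.1
```

Call:
jog_arm(deltas=[0,0,0,0,0,-3,-1,0,0,0,0,0,-6,-1,0,0,0,0,0,-9,-1,0,0,0,0,0,-12,-1,0,0,0,0,0,-15,-1,0,0,0,0,0,-18,-1,0,0,0,0,0,-21,-1,0,0,0,0,0,-24,-1])

```text
time: 20.15
tool_pos: [0.3967, -0.0904, 0.1797]
tcp_rot: [2.827, 1.37, -0.0]
wrist_force: [0.4, 0.0, -2.7]
width: 0.171
grip_force: 107.1
```

Call:
jog_arm(deltas=[0,0,0,0,0,-3,-1,0,0,0,0,0,-6,-1,0,0,0,0,0,-9,-1,0,0,0,0,0,-12,-1,0,0,0,0,0,-15,-1,0,0,0,0,0,-18,-1,0,0,0,0,0,-20.5,-1,0,0,0,0,0,-22.5,-1])

```text
time: 20.95
tool_pos: [0.3968, -0.0905, 0.1797]
tcp_rot: [2.506, 1.894, -0.0]
wrist_force: [-0.6, 0.1, -2.1]
width: 0.169
grip_force: 107.1
```

Call:
jog_arm(deltas=[0,0,0,0,0,-1.5,-1,0,0,0,0,0,-2.5,-1,0,0,0,0,0,-2.5,-1,0,0,0,0,0,-2.5,-1,0,0,0,0,0,-2.5,-1,0,0,0,0,0,-2.5,-1])

```text
time: 21.55
tool_pos: [0.3967, -0.0903, 0.1798]
tcp_rot: [2.467, 1.945, 0.0]
wrist_force: [-0.5, 0.6, -3.5]
width: 0.168
grip_force: 107.2
```

```bash
python3 -c "
from h import *
rel([.3967,-.09,.18],76.5)
a=cv2.imread('pics/scene0.png')
s=readout.read_state()['tool_pos']; d=.1156; y=np.radians(76.5); P=np.array([s[0]+d*np.cos(y),s[1]+d*np.sin(y),.033+.161])
e=proj('scene',P)[0]; o=np.array(K['scene'][3])
k=np.linalg.norm(o-[.599,-.139,.033])/np.linalg.norm(o-P); print('expect',e,'scale',k)
c=read_camera('scene')['color']; cv2.imwrite('pics/end.png',c)
t=cv2.resize(a[228:246,282:298],None,fx=k,fy=k); r=cv2.matchTemplate(c,t,cv2.TM_CCOEFF_NORMED); _,v,_,p=cv2.minMaxLoc(r); print('ball',v,np.array(p)+[t.shape[1]/2,t.shape[0]/2])
"
```

```text
t 21.55 pos [ 0.3967 -0.0903  0.1798] yaw 76.5 z [ 0.  0. -1.] q [-0.285 -0.23   2.192  0.     1.179 -0.049] F [-0.53  0.56 -3.46] w 0.1675275980290546 g 107.15073823928833
shift [ 0.0003 -0.     -0.0002]
turn [ 0. -0. -0.]
expect [172.74178263 189.49956585] scale 1.143744407301029
ball 0.8057802319526672 [314.  224.5]
```

```bash
python3 -c "
from h import *
a=cv2.imread('pics/scene0.png'); c=cv2.imread('pics/end.png')
for k in(1,1.15,1.3,1.45):
  t=cv2.resize(a[230:245,283:297],None,fx=k,fy=k); w=c[150:230,130:220]; r=cv2.matchTemplate(w,t,cv2.TM_CCOEFF_NORMED); _,v,_,p=cv2.minMaxLoc(r); print(k,v,np.array(p)+[130+t.shape[1]/2,150+t.shape[0]/2])
g=cv2.cvtColor(c,cv2.COLOR_BGR2GRAY); np.set_printoptions(linewidth=250)
print(g[160:226:3,132:218:3])"
```

```text
1 0.8379186391830444 [173.  192.5]
1.15 0.680057942867279 [173.  192.5]
1.3 0.5371936559677124 [158. 214.]
1.45 0.5670614242553711 [169. 217.]
[[161 158  51  62  61  58  54 155 158  67 160 159 171 128 105  73  84  32  61  33  24  16  18  17  29  23  18  18  19]
 [ 76  72  64  81  52  82 143 174 153 147 133 122 125  91  55  90  56  34  84  23  19  17  19  20  32  20  18  19  18]
 [ 75  71 160  84  46  91  68 153 143 118  75  56  59  59  64  92  71  91  76  19  18  19  18  17  16  18  18  17  15]
 [160 161 162 161 107 106 113  64 162  71  56  54  55  84  86  74  92  85  42  33  17  21  19  18  16  19  13  17  17]
 [160 160 160 161 159 144 104 116  53  70  53  53  55  72  38  83  92  43  43  70  22  17  20  19  19  15  21  19  20]
 [156 157 157 162 162 160 161  86  68  76  92 137  79  99  62  82  39  27  44  86 105  13  15  15  20  23  18  18  22]
 [158 163 156 163 160 158 161 159  47  70  75  74  68  76  28  35  21  24  20  56 100  30  28  15  17  18  18  19  18]
 [155 122 147  91 160 159 162 159  63  37  69 155 152 154 143  25  16  17  19  35 154  16  21  36  19  19  19  17  21]
 [105
[... 961 characters left out ...]
 49  50  53  49  52  49  47  63  74  73  66  81 152 175 174 177 175 159  77  72  18  21  30  96  38  40]
 [ 77  51  47  48  49  52  49  49  50  48  51  52  54  71  76  74  88 103 104  45  64  69  72  32  22  21  95  37  38]
 [ 87 105 136 106  64  51  51  49  47  48  49  51  49  50  52  55  70  56  67  64  38  52  48  47  63  42  94  44  38]
 [ 90  82  74 129 132 102  88  54  45  47  50  49  48  49  51  51  48  50  59  42  49  47  47  46  46  47  47  67 125]
 [118 139 110  67 117  97 114  98  92  87  54  47  46  48  50  50  48  49  49  48  49  46  47  48  49  45 129 156 162]
 [130 105 105 106 116 110 105 117 123 123 124 114  64  47  49  52  49  50  48  52  48  47  44  45  63 135 159 163 161]]
```

The ball is visible at about (172,190), against an expected (172.7,189.5). It is centred, and the tray is level and still. Handing in.

```bash
python3 -c "
from workcell import finish_job
print(finish_job())"
```

```text
the job is handed in; nothing more can be done
None
```

I pressed the gauge to its stop and let it spring back, then drew the tray out with the ball centred and turned it 90°. I handed the job in at about 22 s, holding the tray level and still roughly 175 mm above the bench; no verdict came back.

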